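# Turn the parts carousel so the yellow pot faces the pointer

### The arm

A 7-joint arm with a two-finger parallel gripper is mounted at the origin on the work surface. World frame = base frame: x ahead of the robot, y to its left, z up, the work surface at z = 0. Lengths are in m, angles in rad, forces in N, time in s.
With the tool pointing down it reaches from about 0.35 to 0.9 m from the base axis. Payload 7.2 kg.
Tool frame: the origin (TCP) lies between the finger pads; the fingertips stand 17 mm ahead of it and the grasp point (between the pads) lies 2 mm behind it; z points along the fingers, y is the direction in which the jaws open and shut (so a half turn about z gives the same grasp; the last joint's range is limited). The gripper opens to 88 mm and grips with 3 to 60 N. Pads are 20 mm wide; open, the fingers measure 115 mm over their backs; the gripper's body (75 mm by 178 mm) begins 61 mm behind the grasp point.
Start: joints at [1.085, 0.411, -0.013, 1.596, 0.006, 1.134, -0.082], TCP at [0.254, -0.571, 0.24] pointing down, gripper open.
Joint ranges: [-2.95, 2.95], [-0.29, 1.99], [-1.47, 1.44], [0.14, 2.54], [-1.03, 4.17], [0.13, 1.85], [-2.86, 2.86]. Speed limits (rad/s): [2.39, 2.39, 3.01, 3.01, 3.14, 3.14, 3.14].

### API

Orientations are given as a 3x3 rotation matrix whose columns are the frame's x, y, z axes.
In Python, from station import manip gives the robot as it stands. Calls block until the motion is done:
- manip.move_to(position, orientation): joint-space move of the TCP to a pose.
- manip.servo_line(position, rotation=None, v=0.15, guard=None): straight line of the TCP; rotation=None keeps the orientation; v is the mean speed in m/s. With guard (N) it stops when the force on the tool has changed by that much, and returns True; else False.
- manip.move_j(angles): joint-space move.
- manip.move_gripper(opening): opening from 0.0 (shut) to 1.0 (fully open); the grip force is fixed at half the most; returns when the fingers have stopped.
- manip.hold(seconds).
- manip.solve_ik(position, orientation): joint angles nearest the present ones, or None.
- manip.get_state(): the state.
- manip.get_image(name): name is "side" or "top"; returns (picture, depth): 384x512x3 uint8, blue, green, red; 384x512 float32, m along the optical axis (not along the pixel's ray), 0 where there is no reading.
- manip.camera_params(name): a dict with "camera_matrix" (3x3 intrinsics, pixels), "R" (3x3) and "t" (3): a world point X has camera coordinates R X + t. Camera axes: x right, y down, z forward; pixel columns grow to the right and rows downward; lengths in m; the calibration is good to about 2 mm. A picture is of the moment at which its call begins. camera_params takes no time and is no camera call.
A pose or a line that the arm cannot do raises manip.MotionError and nothing moves.
- manip.sign_off(): hands the job in, once; it reports no verdict.
The state is a dict: "time": time; "joint_pos": joint angles; "joint_velocities": joint speeds; "joint_efforts": joint torques, N m; "tool_pos": TCP position; "ee_rot": TCP orientation; "ft_force": force on the tool from outside, world axes, zero at the start; "torque": the same for the moment, N m; "width": opening from 0.0 (shut) to 1.0 (fully open).
Only numpy, scipy, OpenCV 4.12 (cv2) and the standard library are available. Lean on these libraries where they do the work, as an engineer would, in place of code of your own. Each camera call takes 0.05 s, during which the arm holds its last target.

### The job

Bring the yellow screw pot round to the orange pointer: push the rim of the grey four-leaf carousel with the fingertips, at a calm pace, until the yellow pot stands squarely in line with the pointer, then let go and leave the carousel at rest. Do not touch or lift any of the pots, which stay seated in their rings, and leave the tape roll, the bottle and the wrench where they are.

Things in the scene. Friction and masses are not known exactly. Their poses are not given: they have to be found in the camera images.
- stand: Fixed stand under the carousel: black foot disc 170 mm across, 12 mm high, and a flat orange arrow (12 mm high, on the bench) that reaches out to 220 mm from the axis along the stand's own -x: that is the direction of the pointer. Origin on the bench, on the carousel's axis; z up. Placed and turned differently in every start.
- carousel: Grey turntable, turns both ways without stops about the vertical axis through its origin (at its underside, 35 mm above the bench). Four round leaves, 100 mm across, 25 mm thick (rim 35 to 60 mm above the bench), centred 72 mm from the axis along its +x, +y, -x, -y; outermost reach 122 mm. About 1.2 N at the rim turns it; it stays where it is left.
- notch (a point): One of the four equal notches in the carousel's rim, half-way between two neighbouring leaves (at 45 degrees to the carousel's x and y axes; the others are 90, 180 and 270 degrees round). Point at mid-thickness of the rim, 100 mm from the axis, where closed fingertips up to 34 mm across fit between the leaves with 3 mm to spare on each side.
- yellow_center (a point): Centre (half-way up) of the yellow screw pot: a loose closed round pot, 56 mm across and 34 mm tall, all yellow, z up. It stands in a shallow ring (7 mm high) at the middle of one of the carousel's four leaves, its centre 72 mm from the carousel's axis and 42 mm above the carousel's origin.
- blue_center (a point): Centre (half-way up) of the blue screw pot: a loose closed round pot, 56 mm across and 34 mm tall, all blue, z up. It stands in a shallow ring (7 mm high) at the middle of one of the carousel's four leaves, its centre 72 mm from the carousel's axis and 42 mm above the carousel's origin.
- black_center (a point): Centre (half-way up) of the black screw pot: a loose closed round pot, 56 mm across and 34 mm tall, all black, z up. It stands in a shallow ring (7 mm high) at the middle of one of the carousel's four leaves, its centre 72 mm from the carousel's axis and 42 mm above the carousel's origin.
- white_center (a point): Centre (half-way up) of the white screw pot: a loose closed round pot, 56 mm across and 34 mm tall, all white, z up. It stands in a shallow ring (7 mm high) at the middle of one of the carousel's four leaves, its centre 72 mm from the carousel's axis and 42 mm above the carousel's origin.
- tape: Loose roll of green tape lying flat beside the carousel, 90 mm across, 24 mm high. Origin at the centre of its underside.
- cleaner: Loose closed bottle, 54 mm across, 110 mm tall, blue, standing beside the carousel. Origin at the centre of its underside.
- wrench: Loose steel wrench lying flat beside the carousel, 160 mm long along its own x. Origin about its middle, on the bench.
Not all that is in view belongs to the job. What is meant by the part that bears yellow_center is not brown or red, and is the smaller of those in its own colour.

How it is judged:
On the way:
1. the fingers push the carousel (contact force between carousel and the fingers above 0.3 N).
At the end, for the whole second after the job is handed in: The yellow pot's centre is within 12 mm (about 9 degrees) either side of the pointer's centre line, on the pointer's side; the carousel is at rest (under 0.05 rad/s); all pots stand upright (0.15 rad) and seated in their rings; tape, bottle and wrench are within 20 mm of their start (x of yellow_center in the frame of stand below -0.05 m and y of yellow_center in the frame of stand between -0.012 and 0.012 m and angular speed of carousel below 0.05 rad/s and z of yellow_center in the frame of carousel between 0.034 and 0.05 m and angle between each of yellow_center, blue_center, black_center, white_center's own z axis and vertical below 0.15 rad and horizontal distance between yellow_center and carousel between 0.06 and 0.084 m and z of blue_center in the frame of carousel between 0.034 and 0.05 m and horizontal distance between blue_center and carousel between 0.06 and 0.084 m and z of black_center in the frame of carousel between 0.034 and 0.05 m and horizontal distance between black_center and carousel between 0.06 and 0.084 m and z of white_center in the frame of carousel between 0.034 and 0.05 m and horizontal distance between white_center and carousel between 0.06 and 0.084 m and distance of each of tape, cleaner, wrench from where it was at the start of the episode below 0.02 m); the robot touches nothing.
It fails at once if a pot is touched by the robot (more than 1 N) (contact force between any of yellow_pot, blue_pot, black_pot, white_pot and the fingers above 1 N or contact force between any of yellow_pot, blue_pot, black_pot, white_pot and the arm above 1 N).
It fails at once if a pot is lifted out of its ring (centre more than 50 mm above the carousel's origin) or tipped by more than 0.3 rad (z of any of yellow_center, blue_center, black_center, white_center in the frame of carousel above 0.05 m or angle between any of yellow_center, blue_center, black_center, white_center's own z axis and vertical above 0.3 rad).
It fails at once if the carousel is spun faster than 2.5 rad/s (angular speed of carousel above 2.5 rad/s).
It fails at once if tape, bottle or wrench is moved by more than 20 mm (distance of any of tape, cleaner, wrench from where it was at the start of the episode above 0.02 m).
It also fails if it takes over 51 s, if anything falls off the work surface, if the arm or the gripper's body presses on something with over 40 N, if the wrist force passes 120 N, or if a joint passes its speed limit or range.

## Working session

There is one attempt and no reset: what is moved stays moved. The work goes in short steps, each a Python script; the robot and the scene stay as the last script left them, time stands still between calls to the robot, and variables do not carry over. Pictures are saved under pics/ and viewed, and the job is handed in when it is done.

```bash
mkdir -p pics; ls; python3 - <<'E'
from station import manip
import cv2,numpy as np
for n in("top","side"):
    im,d=manip.get_image(n); cv2.imwrite(f"pics/{n}0.png",im); np.savez(f"pics/{n}0.npz",im=im,d=d)
    p=manip.camera_params(n); print(n,p)
s=manip.get_state(); print(s["time"],s["tool_pos"],s["ee_rot"],s["width"])
E
```

```text
pics
top {'camera_matrix': array([[368.27880641,   0.        , 255.55838785],
       [  0.        , 368.27880641, 195.88572945],
       [  0.        ,   0.        ,   1.        ]]), 'R': array([[ 0.01922629, -0.99952378, -0.02413654],
       [-0.99066173, -0.01578556, -0.13542585],
       [ 0.13498035,  0.02651489, -0.99049345]]), 't': array([0.04509149, 0.63170876, 0.7605725 ])}
side {'camera_matrix': array([[475.13885492,   0.        , 259.27442189],
       [  0.        , 475.13885492, 192.50120351],
       [  0.        ,   0.        ,   1.        ]]), 'R': array([[-0.9585028 , -0.28489722,  0.01029383],
       [-0.15890465,  0.50394011, -0.84899569],
       [ 0.23668903, -0.81540048, -0.52829949]]), 't': array([0.63766661, 0.13870965, 1.11750453])}
0.1 [ 0.25339586 -0.5708756   0.23890639] [[ 9.13967757e-01  4.05786285e-01 -6.55460282e-04]
 [ 4.05786804e-01 -9.13966906e-01  1.25028845e-03]
 [-9.17190997e-05 -1.40870046e-03 -9.99999004e-01]] 1.001174150834251
```

View pics/top0.png

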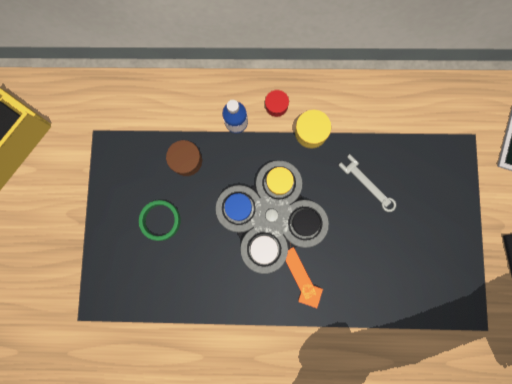

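View pics/side0.png

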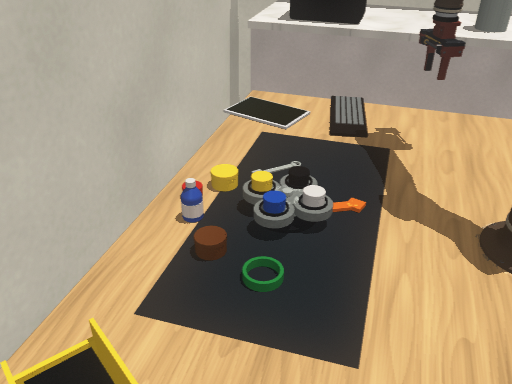

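The target is the small yellow pot on the carousel at top (280,181); the larger yellow pot at (313,128) is off the carousel. The pointer goes from about (292,255) to (310,297), with the bottle at (235,115), the tape at (159,220) and the wrench at (368,185). Next I measure from both views.

```bash
cat >h.py <<'E'
import cv2,numpy as np
from station import manip
P={n:manip.camera_params(n) for n in("top","side")}
def ray(n,uv):
    p=P[n];R=np.array(p["R"]);c=-R.T@np.array(p["t"])
    d=R.T@np.linalg.inv(p["camera_matrix"])@np.array([uv[0],uv[1],1.]);return c,d/np.linalg.norm(d)
def plane(n,uv,z):
    c,d=ray(n,uv);return c+d*(z-c[2])/d[2]
def tri(a,b):
    c1,d1=ray("top",a);c2,d2=ray("side",b)
    s=np.linalg.lstsq(np.c_[d1,-d2],c2-c1,rcond=None)[0]
    p,q=c1+d1*s[0],c2+d2*s[1];return (p+q)/2,np.linalg.norm(p-q)
HSV={"yellow":((22,120,120),(34,255,255)),"orange":((5,180,150),(16,255,255)),"blue":((105,150,60),(125,255,255)),"green":((55,120,40),(85,255,255)),"white":((0,0,200),(180,40,255))}
def blobs(im,col,mn=40):
    m=cv2.inRange(cv2.cvtColor(im,cv2.COLOR_BGR2HSV),*map(np.array,HSV[col]))
    n,l,s,c=cv2.connectedComponentsWithStats(m)
    return [(tuple(c[i].round(1)),s[i].tolist(),l==i) for i in range(1,n) if s[i,4]>=mn]
E
python3 - <<'E'
from h import *
for n in P:
    f=np.load(f"pics/{n}0.npz");im,d=f["im"],f["d"]
    p=P[n];K=p["camera_matrix"]
    for c in HSV:
        for b in blobs(im,c):
            v,u=np.nonzero(b[2]&(d>0));z=d[v,u]
            X=(np.c_[(u-K[0,2])/K[0,0]*z,(v-K[1,2])/K[1,1]*z,z]-p["t"])@p["R"]
            zt=np.percentile(X[:,2],90);top=X[X[:,2]>zt-.006]
            if abs(X[:,1]).max()<1.0: print(n,c,b[0],b[1],"ztop",zt.round(3),"topmid",((top.max(0)+top.min(0))/2).round(3),"span",np.ptp(top,axis=0).round(3))
E
```

```text
top yellow (np.float64(18.7), np.float64(136.5)) [0, 89, 50, 99, 2184] ztop 0.085 topmid [0.759 0.579 0.086] span [0.089 0.056 0.014]
top yellow (np.float64(312.7), np.float64(128.1)) [295, 110, 36, 38, 1064] ztop 0.049 topmid [ 0.789 -0.069  0.048] span [0.076 0.076 0.008]
top yellow (np.float64(279.4), np.float64(180.2)) [266, 167, 28, 28, 601] ztop 0.095 topmid [0.658 0.007 0.093] span [0.055 0.053 0.008]
top blue (np.float64(234.9), np.float64(116.2)) [224, 104, 22, 21, 263] ztop 0.085 topmid [0.808 0.105 0.085] span [0.029 0.039 0.01 ]
top blue (np.float64(237.7), np.float64(206.3)) [225, 193, 26, 27, 548] ztop 0.096 topmid [0.603 0.091 0.094] span [0.054 0.051 0.007]
top green (np.float64(158.2), np.float64(220.0)) [139, 200, 41, 40, 552] ztop 0.025 topmid [0.577 0.273 0.023] span [0.087 0.087 0.008]
top white (np.float64(232.2), np.float64(105.0)) [227, 100, 11, 11, 101] ztop 0.112 topmid [0.811 0.107 0.11 ] span [0.022 0.021 0.006]
top white (np.float64(506.4), np.float64(148.0)) [500, 120, 12, 49, 164] ztop 0.011 topmid [ 0.765 -0.512  0.01 ] span [0.113 0.035 0.008]
top whi
[... 943 characters left out ...]
79 0.072 0.008]
side blue (np.float64(192.4), np.float64(194.5)) [183, 188, 18, 13, 162] ztop 0.088 topmid [0.805 0.115 0.088] span [0.024 0.029 0.012]
side blue (np.float64(273.9), np.float64(201.4)) [263, 191, 23, 23, 441] ztop 0.097 topmid [0.602 0.094 0.095] span [0.053 0.059 0.008]
side green (np.float64(262.5), np.float64(273.5)) [242, 256, 42, 36, 922] ztop 0.026 topmid [0.576 0.275 0.025] span [0.089 0.093 0.009]
side white (np.float64(282.7), np.float64(119.8)) [248, 111, 61, 16, 83] ztop 0.014 topmid [ 0.767 -0.58   0.012] span [0.204 0.165 0.007]
side white (np.float64(314.2), np.float64(190.5)) [303, 185, 23, 12, 201] ztop 0.097 topmid [0.515 0.036 0.095] span [0.053 0.057 0.007]
```

```bash
python3 - <<'E'
from h import *
C=np.array([.587,.0225])
for n in P:
    im=np.load(f"pics/{n}0.npz")["im"]
    hsv=cv2.cvtColor(im,cv2.COLOR_BGR2HSV)
    m=cv2.inRange(hsv,np.array((4,170,140)),np.array((21,255,255)))
    k,l,s,c=cv2.connectedComponentsWithStats(m)
    for i in range(1,k):
        if 60<s[i,4]<1500:
            v,u=np.nonzero(l==i)
            X=np.array([plane(n,(a,b),.012)[:2] for a,b in zip(u,v)])
            ctr=X.mean(0);_,_,V=np.linalg.svd(X-ctr)
            r=X-C; rr=np.hypot(*r.T)
            # side edges symmetrical centre line: mean per radial bin
            print(n,c[i],s[i].tolist(),"ctr",ctr.round(3),"ang ctr",np.degrees(np.arctan2(*(ctr-C)[::-1])).round(1),"axis",np.degrees(np.arctan2(V[0,1],V[0,0])).round(1),"r",rr.min().round(3),rr.max().round(3))
            far=X[rr.argmax()];print(far)
            for a in np.arange(.09,.225,.02):
                q=X[(rr>a)&(rr<a+.02)]
                if len(q)>3: print(round(a,2),len(q),np.degrees(np.arctan2(*(q.mean(0)-C)[::-1])).round(1))
im=np.load("pics/top0.npz")["im"]
cv2.imwrite("pics/crop.png",cv2.resize(im[150:320,190:350],None,fx=3.5,fy=3.5,interpolation=cv2.INTER_CUBIC))
E
```

```text
top [301.10764431 276.34165367] [286, 248, 36, 59, 641] ctr [ 0.458 -0.046] ang ctr -151.8 axis -153.3 r 0.082 0.216
[ 0.39582159 -0.0789245 ]
0.09 103 -151.1
0.11 121 -152.0
0.13 119 -152.1
0.15 100 -152.0
0.17 46 -152.2
0.19 118 -151.9
0.21 11 -151.9
side [348.84567901 205.00925926] [333, 198, 33, 14, 324] ctr [ 0.434 -0.053] ang ctr -153.8 axis -145.6 r 0.122 0.218
[ 0.39443866 -0.08027655]
0.11 15 -158.9
0.13 67 -154.4
0.15 67 -154.1
0.17 81 -153.8
0.19 81 -153.0
0.21 13 -152.8
```

View pics/crop.png

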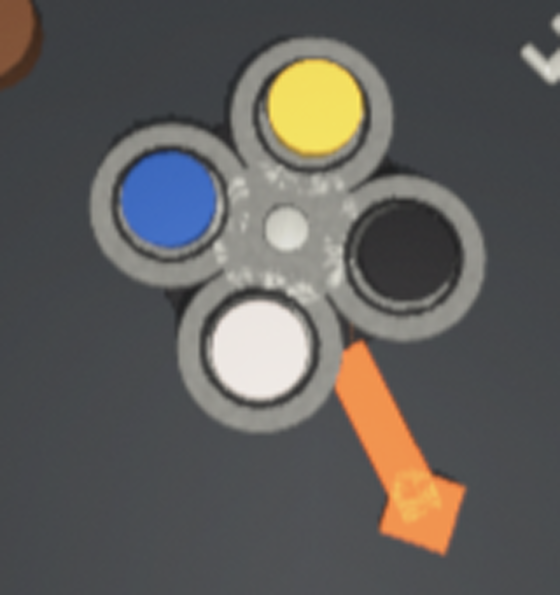

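Both views agree: axis ≈ (0.587, 0.022), yellow at about −11°, pointer at about −152°, so the carousel must turn about −141°. I'll push in the notch at −56°, starting with an IK check.

```bash
cat >>h.py <<'E'
C=np.array([.5873,.022])
def pose(th,r=.1,z=.062,yaw=None):
    th=np.radians(th);y=th+np.pi/2 if yaw is None else np.radians(yaw)
    c,s=np.cos(y),np.sin(y)
    return np.array([C[0]+r*np.cos(th),C[1]+r*np.sin(th),z]),np.array([[c,s,0],[s,-c,0],[0,0,-1.]])
E
python3 - <<'E'
from h import *
for n0 in(-56,34):
  for off in (90,-90):
    print(n0,off)
    for t in range(0,-151,-30):
        q=manip.solve_ik(*pose(n0+t,yaw=n0+t+off)); print(t,None if q is None else np.round(q,2))
E
```

```text
-56 90
0 [ 0.29  0.67 -0.4   1.67  0.32  0.86 -1.21]
-30 [ 0.2   0.58 -0.21  1.81  0.16  0.77 -1.59]
-60 [ 0.12  0.5  -0.11  1.94  0.09  0.7  -2.07]
-90 [ 0.02  0.45 -0.07  2.04  0.05  0.65 -2.62]
-120 [-0.98  0.83  1.25  2.14 -1.01  0.98 -2.22]
-150 [ 0.65  0.83 -1.24  2.    0.94  1.05  1.64]
-56 -90
0 [ 0.75  1.03 -1.25  1.64  1.03  1.26  1.45]
-30 [ 0.52  0.67 -0.66  1.78  0.52  0.87  1.26]
-60 [ 0.53  0.6  -0.66  1.91  0.5   0.8   0.72]
-90 [ 0.47  0.53 -0.64  2.02  0.46  0.74  0.14]
-120 [ 0.33  0.49 -0.58  2.06  0.41  0.7  -0.44]
-150 [ 0.21  0.51 -0.55  2.03  0.4   0.71 -1.05]
34 90
0 [ 0.31  0.82 -0.79  1.58  0.65  1.03 -0.08]
-30 [ 0.3   0.79 -0.66  1.55  0.55  0.99 -0.45]
-60 [ 0.31  0.74 -0.54  1.58  0.45  0.94 -0.83]
-90 [ 0.29  0.67 -0.4   1.67  0.32  0.86 -1.21]
-120 [ 0.2   0.58 -0.21  1.81  0.16  0.77 -1.59]
-150 [ 0.12  0.5  -0.11  1.94  0.09  0.7  -2.07]
34 -90
0 [-0.15  0.67 -0.05  1.61  0.04  0.86 -2.77]
-30 [-0.71  0.95  1.03  1.63 -0.9   1.1  -2.5 ]
-60 [ 0.65  1.07 -1.25  1.56  1.04  1.3   1.94]
-90 [ 0.75  1.03 -1.25  1.64  1.03  1.26  1.45]
-120 [ 0.52  0.67 -0.66  1.78  0.52  0.87  1.26]
-150 [ 0.53  0.6  -0.66  1.91  0.5   0.8   0.72]
```

```bash
python3 - <<'E'
from h import *
manip.move_gripper(0.0)
p,R=pose(34,z=.24); manip.move_to(p,R)
p,R=pose(34,z=.13); manip.servo_line(p,v=.15)
p,R=pose(34,z=.062); print("guard",manip.servo_line(p,v=.06,guard=4))
s=manip.get_state();print(s["time"],s["tool_pos"],s["ft_force"],s["width"])
im,d=manip.get_image("top");cv2.imwrite("pics/top1.png",im)
im,d=manip.get_image("side");cv2.imwrite("pics/side1.png",im)
E
```

```text
guard False
6.3333 [0.67045936 0.07802435 0.0624745 ] [-0.69022541 -0.54410638  0.21455531] 0.005059441245664475
```

View pics/side1.png

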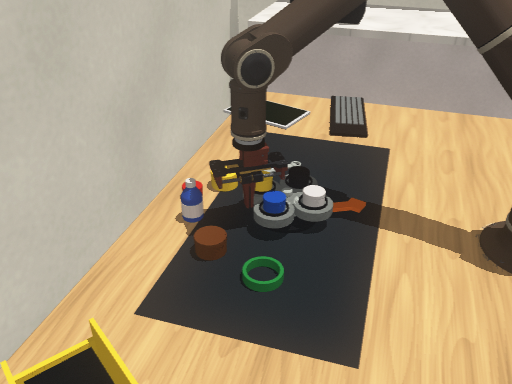

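View pics/top1.png

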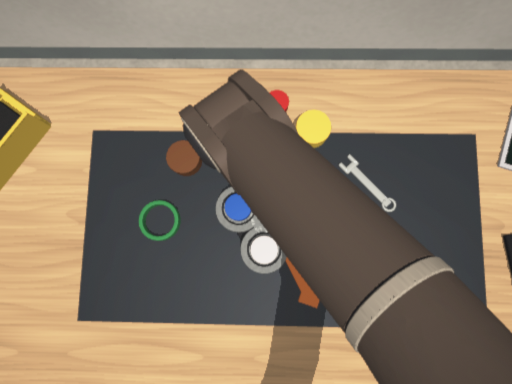

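The closed fingers are down in the notch between yellow and blue (side view about (250,195)), with blue and white unmoved. I'll make a small push first.

```bash
python3 - <<'E'
from h import *
for th in (26,18,10):
    p,R=pose(th);manip.servo_line(p,R,v=.05)
    s=manip.get_state();print(round(s["time"],2),s["tool_pos"].round(4),s["ft_force"].round(2))
im,d=manip.get_image("side");cv2.imwrite("pics/side2.png",im)
b=[b for b in blobs(im,"blue")];print([(x[0],x[1][4]) for x in b])
E
```

```text
6.86 [0.6772 0.0658 0.0622] [ 0.18 -0.55  0.06]
7.28 [0.6823 0.0531 0.062 ] [-0.34 -0.15  0.45]
7.71 [0.6856 0.0396 0.062 ] [0.38 0.24 0.28]
[((np.float64(188.4), np.float64(194.4)), 80), ((np.float64(266.5), np.float64(198.3)), 434)]
```

View pics/side2.png

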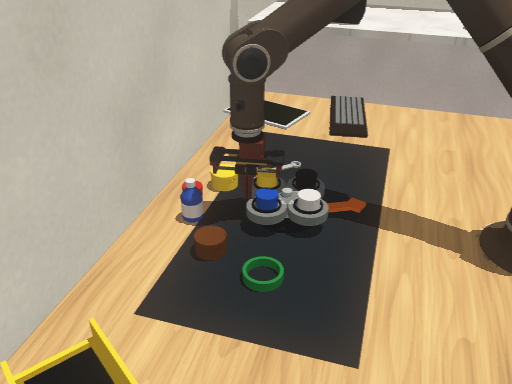

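The carousel turns clockwise with the push: blue has moved from (274,201) to (266,198). I'll continue.

```bash
python3 - <<'E'
from h import *
fm=0
for th in np.linspace(2,-110,15):
    p,R=pose(th);manip.servo_line(p,R,v=.05)
    s=manip.get_state();fm=max(fm,np.linalg.norm(s["ft_force"]))
print(s["time"],s["tool_pos"].round(4),s["joint_pos"].round(2),fm)
manip.hold(.3)
for n in P:
    im,d=manip.get_image(n);cv2.imwrite(f"pics/{n}3.png",im)
    for c in("yellow","blue","white"):
        for b in blobs(im,c):
            q=plane(n,b[0],.094)[:2]
            if np.linalg.norm(q-C)<.11: print(n,c,b[0],b[1][4],q.round(3),np.degrees(np.arctan2(*(q-C)[::-1])).round(1))
E
```

```text
14.1333 [ 0.5535 -0.0719  0.0621] [ 0.17  0.52 -0.17  1.91  0.13  0.72 -1.99] 1.0684492994476869
top yellow (np.float64(288.7), np.float64(246.6)) 566 [ 0.522 -0.014] -151.3
top blue (np.float64(301.7), np.float64(194.7)) 354 [ 0.628 -0.039] -56.5
top white (np.float64(254.6), np.float64(183.5)) 549 [0.65  0.057] 29.5
side yellow (np.float64(314.5), np.float64(185.1)) 385 [0.52 0.01] -170.3
side blue (np.float64(279.8), np.float64(174.5)) 319 [ 0.615 -0.015] -52.7
side white (np.float64(258.9), np.float64(186.1)) 191 [0.65  0.057] 28.9
```

View pics/side3.png

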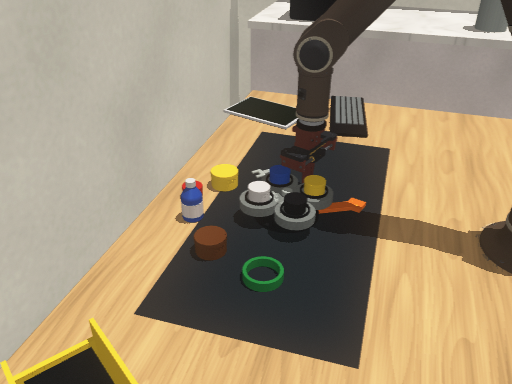

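View pics/top3.png

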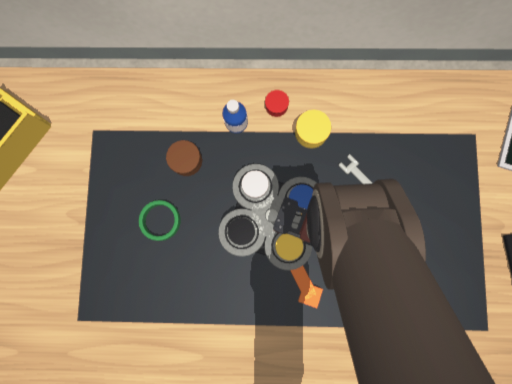

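The yellow pot (top view (289,247)) lies on the pointer line, within about 1.5°. I'll nudge 1° further, ease back off the leaf, lift and look.

```bash
python3 - <<'E'
from h import *
for th in(-111.2,-108):
    p,R=pose(th);manip.servo_line(p,R,v=.03)
p,R=pose(-108,z=.2);manip.servo_line(p,v=.08)
manip.move_j([1.085,0.411,-0.013,1.596,0.006,1.134,-0.6])
s=manip.get_state();print(s["time"],s["tool_pos"])
ims={}
for n in P:
    im,d=manip.get_image(n);cv2.imwrite(f"pics/{n}4.png",im)
    for c in("yellow","blue","white","green"):
        for b in blobs(im,c):
            q=plane(n,b[0],.094 if c!="green" else .024)[:2]
            print(n,c,tuple(map(float,b[0])),b[1][4],q.round(3),np.degrees(np.arctan2(*(q-C)[::-1])).round(1))
E
```

```text
19.0917 [ 0.25498313 -0.57074236  0.23973078]
top yellow (18.6, 136.6) 2183 [0.743 0.561] 73.9
top yellow (312.8, 128.1) 1064 [ 0.769 -0.062] -24.8
top yellow (288.6, 246.3) 621 [ 0.523 -0.013] -151.2
top blue (234.9, 116.2) 264 [0.793 0.102] 21.2
top blue (302.2, 197.9) 564 [ 0.621 -0.04 ] -61.4
top white (232.2, 105.0) 101 [0.818 0.108] 20.5
top white (506.4, 148.0) 164 [ 0.731 -0.457] -73.3
top white (255.0, 183.3) 539 [0.65  0.056] 28.8
top white (374.3, 190.7) 73 [ 0.638 -0.186] -76.2
top white (271.5, 215.6) 85 [0.584 0.022] -175.2
top green (158.2, 219.9) 554 [0.576 0.273] 92.6
side yellow (224.3, 176.8) 655 [0.748 0.039] 6.2
side yellow (314.6, 184.9) 401 [0.52  0.009] -169.5
side yellow (80.2, 359.3) 2173 [0.766 0.634] 73.8
side blue (280.1, 173.8) 330 [ 0.616 -0.019] -55.2
side blue (192.5, 194.4) 157 [0.791 0.142] 30.4
side white (362.4, 19.2) 2394 [ 0.612 -1.956] -89.3
side white (478.7, 28.8) 764 [-0.029 -1.924] -107.6
side white (282.7, 119.8) 83 [ 0.695 -0.361] -74.3
side white (258.9, 186.0) 191 [0.651 0.056] 28.5
side green (262.5, 273.4) 921 [0.573 0.286] 93.0
```

View pics/top4.png

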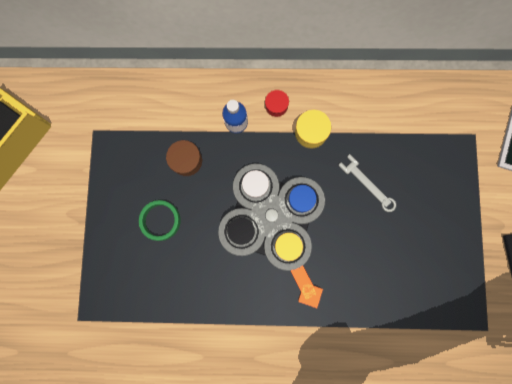

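View pics/side4.png

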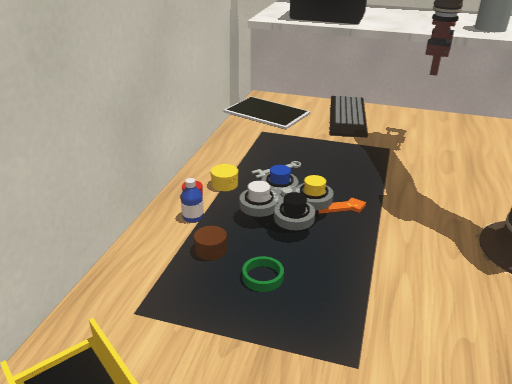

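```bash
python3 - <<'E'
from station import manip
manip.hold(.3); manip.sign_off()
E
```

```text
the job is handed in; nothing more can be done
```

The yellow pot now stands in line with the orange pointer, and I have handed the job in. I put the closed fingertips into the notch between the yellow and blue pots and pushed the carousel about 140° clockwise at roughly 0.05 m/s. Then I eased the fingers back off the leaf, lifted straight up and moved the arm clear.

- **Alignment:** the last top picture puts the yellow pot at about −151.5° (line from white to yellow) and the pointer at about −152°. That is within 1 mm of the pointer line and well inside the 12 mm limit.
- **Pots:** all four look upright and seated in their rings.
- **Tape, bottle and wrench:** the tape and bottle are at their start pixels. The wrench was checked by eye only, and it looks unmoved.
- **Time and force:** the checks were taken at 19 s. The tool force read between push steps was at most about 1.1 N. I read no contact force directly, but the pots moved with the push.
- **Disagreement:** in the last pictures, putting the yellow and blue blobs on the pot-top plane gave side-view angles 6 to 18° off the top view. The side-view blobs include the pot walls, so I relied on the top view. White, where only the top shows, agreed in both views to 0.3°.

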